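# Return the finishing tools to their rests

## Robot

A 6-joint arm with a two-finger parallel gripper is mounted at the origin on a cart in front of the work surface, level with it; the furniture and walls round the work are solid. World frame = base frame: x ahead of the robot, y to its left, z up, the work surface at z = 0. Lengths are in m, angles in degrees, forces in N, time in s.
With the tool pointing down it reaches from about 0.375 to 0.9 m from the base axis. Payload 3.1 kg.
Tool frame: the origin (TCP) lies at the very end of the fingers, on their centre line; the grasp point (between the pads) lies behind it (bot.grip_depth is the z of the grasp point in the tool frame, in m); z points along the fingers, y is the direction in which the jaws open and shut (so a half turn about z gives the same grasp; the last joint's range is limited). The gripper opens to 87 mm and grips with 3 to 60 N. Pads are 19 mm wide; open, the fingers measure 117 mm over their backs; the gripper's body (75 mm by 190 mm) begins 51 mm behind the grasp point.
Start: joints at [-83.394, 30.224, 82.088, -0, 67.689, -10.227], TCP at [0.181, -0.598, 0.223] pointing down, gripper open.
Joint ranges: [-176.69, 176.69], [-43.24, 126.21], [12.49, 139.97], [-82, 262], [0, 151.66], [-163.58, 163.58]. Speed limits (degrees/s): [159.86, 159.86, 180, 180, 180, 180].

## Interface

Orientations are given as a 3x3 rotation matrix whose columns are the frame's x, y, z axes.
In Python, from rig import bot, vision gives the robot as it stands. The module is installed in compiled form; this text tells all that it offers.
- The arm moves only by the shell command python3 -m jog 'ROWS'. ROWS is JSON, a list of rows, each a list of 3 entries, a list of its own where there are three numbers: the shift along the tool's x, y, z in mm, then the turn, a rotation vector about the tool's x, y, z in degrees, then the closure, from 0 (fully open) to 1 (shut). In form: [[[dx, dy, dz], [wx, wy, wz], fingers], ...]. A call has 1 to 12 rows; each row is the pose to reach, as a shift and turn from the pose commanded when the call began, along the tool's axes at that moment; what a row does not reach only later rows make up. A row lasts 1/12 s, in which the tool goes at most 41.7 mm and 7.16 degrees, less where a joint would pass 70% of its speed; a pose out of reach is approached as far as the arm can. A call with a gripper value outside its range is refused whole. The fingers move at their own pace and stop on an object; the grip force is fixed at half the most. Time passes only in rows, so rows that repeat a pose let the fingers close. It gives the time, the measured TCP pose, the force and the opening at its end, in the units of the state.
- bot.read_state(): the state, without advancing time (a new reading comes with each control period).
- vision.capture(name): name is "scene" or "top"; returns the picture (420x560x3 uint8, red, green, blue); there is no depth.
- vision.camera_info(name): a dict with "intrinsics" (3x3 intrinsics, pixels), "camera_from_world" (4x4, takes a point from world to camera coordinates). Camera axes: x right, y up, looking along -z (the intrinsics and any distortion apply to the point x, -y, -z); pixel columns grow to the right and rows downward; lengths in m; the calibration is good to about 2 mm. A picture is of the moment at which its call begins. camera_info takes no time and is no camera call.
- bot.hand_in(): hands the job in, once; it reports no verdict.
The state is a dict: "time_s": time; "joint_positions": joint angles; "qvel": joint speeds; "tau": joint torques, N m; "position": TCP position; "tcp_rot": TCP orientation; "force": force on the tool from outside, world axes, zero at the start; "moment": the same for the moment, N m; "opening": opening from 0.0 (shut) to 1.0 (fully open).
Only numpy, scipy, OpenCV 4.12 (cv2) and the standard library are available. Lean on these libraries where they do the work, as an engineer would, in place of code of your own. Each camera call takes 0.05 s, during which the arm holds its last target. There are 200 camera calls.

## Task

The batch is finished: lay each tool back in its own rest, fully down in it - the dipping fork in the wooden rest and the tongs in the steel rest with their food ends over the drip dish, the probe thermometer display up in the black cradle with its probe out through the open front, and the stamp upright and square in the walnut dock. Set each down gently rather than dropping it, and leave the marshmallow jar and the cream box on the stack where they stand.

Things in the scene. Friction and masses are not known exactly. Their poses are not given: they have to be found in the camera images.
- dipping_fork: Three-prong dipping fork lying flat, 210 x 17 x 16 mm: turned wooden grip (16 mm wide and high) from x = -105 to -10 mm, thin wire neck (3.4 mm thick, 8 mm above the underside) to x = +68, prongs (18 mm wide) to x = +105. Origin at mid-length on the underside; x points to the prongs, z up. Balances at about x = -35 mm; pinch the grip sideways there.
- tongs: Stainless tongs lying flat, 203 x 30 x 15 mm, one rigid piece that does not spring: round bow at x = -101 mm, two arms, tips at x = +102 mm. Origin at mid-length on the underside; x points to the tips, z up. Pinch across both arms (30 mm) about 20 mm to the bow side of the origin.
- thermometer: Digital probe thermometer lying display up, 172 x 26 x 17 mm: white body with a grey display (75 long, 26 wide, 16 high) from x = -86 to -11 mm, thin metal probe (3.6 mm thick, 8 mm above the underside) to x = +86. Origin at mid-length of the whole on the underside; x points to the probe tip, z up. Pinch the body across its 26 mm at x = -48 mm.
- stamp: Wooden hand stamp standing upright, 59 mm tall: rectangular foot 25 (x) x 34 (y) x 15 mm, round turned grip above it (waist 20 mm wide at 15 to 30 mm height, knob 24 mm wide at 30 to 59 mm). Origin at the centre of the underside, z up. Take the knob at about 45 mm height.
- fork_rest: Fixed pale wooden rest, 180 x 46 x 36 mm, steel drip dish at its +x end (x = 87 to 139 mm). Origin on the counter under the finger gap; board x = -38 to 142, 6 mm thick. Splayed notches at x = -30 (bottom 21 wide, z 16) and x = 56 (for the neck, 9 wide, z 22) open upwards 9 mm a side; 70 mm free between. Seated fork: x axes along, origin at x = 30, y = 0, z = 16 mm, prongs over the dish.
- tongs_rest: Fixed stainless rest, 178 x 50 x 32 mm, drip dish at its +x end (x = 70 to 126 mm). Origin on the counter under the finger gap; base x = -50 to 128, 4 mm thick. Splayed saddles at x = -42 and 42 (bottom 36 wide, z 16) open upwards 8 mm a side; 72 mm free between. Seated tongs: x axes along, origin at x = 20, y = 0, z = 16 mm, tips over the dish.
- thermometer_cradle: Fixed black plastic cradle, 108 x 56 x 24 mm. Origin at its centre on the counter; x points to the front wall (x = 50 mm) with its 22 mm gap for the probe; back wall x = -50. Flared corners at x = -34 and 34 (31 apart below, 8 more a side above), 46 mm free between for fingers, base 4 mm thick. Seated: thermometer body inside, x axes along, its origin at x = 48, y = 0, z = 10 mm.
- stamp_dock: Fixed dark walnut dock, about 62 x 70 x 19 mm, with a cork-floored rectangular well, flared: 31 (x) by 40 mm (y) at the floor, 44 x 53 mm at the top. Origin at its centre on the counter, z up; well floor at z = 7 mm. Seated stamp: upright on the floor, its x along the dock's x (either way round), its origin at x = y = 0, z = 7 mm.
- sweet_jar: Glass jar of marshmallows with a white lid, 69 mm across, 107 mm tall, standing in front of the rests; a bystander. Origin at the centre of the underside.
- cream_box: Small cream card box of truffles, 65 x 93 x 43 mm, on top of a dark brown one (its top about 95 mm above the counter), in front of the rests; a bystander. Origin at the centre of its underside.
There are look-alikes about, which are no part of the job. Of the things shaped like the stamp_dock, the walnut one is meant.

How it is judged (in metres and radians):
At the end, for the whole second after the job is handed in: All four tools rest released in their own rests: within 15 mm lengthwise, 10 mm sideways and about 5 mm in height of the seated position, lined up within 0.2 rad and the right way round, thermometer display up and stamp upright, all at rest (x of dipping_fork in the frame of fork_rest between 0.015 and 0.045 m and x of fork_rest in the frame of dipping_fork below -0.003 m and y of dipping_fork in the frame of fork_rest between -0.01 and 0.01 m and z of dipping_fork in the frame of fork_rest between 0.011 and 0.022 m and angle between the x axis of dipping_fork and the x axis of fork_rest, either way round below 0.2 rad and linear speed of each of dipping_fork, tongs, thermometer, stamp below 0.02 m/s and angular speed of each of dipping_fork, tongs, thermometer, stamp below 0.2 rad/s and x of tongs in the frame of tongs_rest between 0.005 and 0.035 m and x of tongs_rest in the frame of tongs below -0.003 m and y of tongs in the frame of tongs_rest between -0.01 and 0.01 m and z of tongs in the frame of tongs_rest between 0.011 and 0.022 m and angle between the x axis of tongs and the x axis of tongs_rest, either way round below 0.2 rad and x of thermometer in the frame of thermometer_cradle between 0.033 and 0.063 m and x of thermometer_cradle in the frame of thermometer below -0.003 m and y of thermometer in the frame of thermometer_cradle between -0.01 and 0.01 m and z of thermometer in the frame of thermometer_cradle between 0.005 and 0.016 m and angle between the x axis of thermometer and the x axis of thermometer_cradle, either way round below 0.2 rad and angle between thermometer's own z axis and vertical below 0.2 rad and x of stamp in the frame of stamp_dock between -0.015 and 0.015 m and y of stamp in the frame of stamp_dock between -0.01 and 0.01 m and z of stamp in the frame of stamp_dock between 0.002 and 0.013 m and angle between the x axis of stamp and the x axis of stamp_dock, either way round below 0.2 rad and angle between stamp's own z axis and vertical below 0.12 rad); the robot touches nothing.
It fails at once if the marshmallow jar was shifted by more than 30 mm (distance of sweet_jar from where it was at the start of the episode above 0.03 m).
It fails at once if the cream box was shifted by more than 30 mm (distance of cream_box from where it was at the start of the episode above 0.03 m).
It fails at once if a tool was dropped (moving faster than 0.8 m/s while no finger touches it) ((linear speed of dipping_fork above 0.8 m/s and contact force between dipping_fork and the fingers below 0.05 N) or (linear speed of tongs above 0.8 m/s and contact force between tongs and the fingers below 0.05 N) or (linear speed of thermometer above 0.8 m/s and contact force between thermometer and the fingers below 0.05 N) or (linear speed of stamp above 0.8 m/s and contact force between stamp and the fingers below 0.05 N)).
It also fails if it takes over 99 s, if anything falls off the work surface, if the arm or the gripper's body presses on something with over 40 N, if the wrist force passes 120 N, or if a joint passes its speed limit or range.

## Working session

There is one attempt and no reset: what is moved stays moved. The work goes in short steps, Python scripts to look and compute and a shell command to move; the robot and the scene stay as the last step left them, time stands still between calls to the robot, and variables do not carry over. Pictures are saved under pics/ and viewed, about 12 in all and at most 16, crops included, and the job is handed in when it is done.

```bash
mkdir -p pics
python3 - <<'E'
from rig import bot, vision
import cv2, numpy as np
for n in ("scene","top"):
    im=vision.capture(n); cv2.imwrite(f"pics/{n}0.png",cv2.resize(im[:,:,::-1],(800,600),interpolation=cv2.INTER_CUBIC))
    cv2.imwrite(f"pics/{n}0_raw.png",im[:,:,::-1])
    print(n,vision.camera_info(n))
print(bot.read_state(),bot.grip_depth)
E
```

```text
scene {'intrinsics': array([[437.07339679,   0.        , 273.51313999],
       [  0.        , 437.07339679, 210.86951422],
       [  0.        ,   0.        ,   1.        ]]), 'camera_from_world': array([[ 0.47451436, -0.88012165, -0.01489973, -0.33130581],
       [ 0.36796464,  0.18295308,  0.91166342, -0.23856971],
       [-0.79964877, -0.43807996,  0.4106675 , -0.96541435],
       [ 0.        ,  0.        ,  0.        ,  1.        ]])}
top {'intrinsics': array([[400.00293886,   0.        , 274.50249911],
       [  0.        , 400.00293886, 208.8798163 ],
       [  0.        ,   0.        ,   1.        ]]), 'camera_from_world': array([[-0.00295184, -0.9997678 ,  0.02134579, -0.11693219],
       [ 0.9968823 , -0.0012589 ,  0.07889295, -0.46784091],
       [-0.07884776,  0.02151212,  0.99665453, -1.19458991],
       [ 0.        ,  0.        ,  0.        ,  1.        ]])}
{'time_s': 0.1, 'joint_positions': array([-8.33930163e+01,  3.02726941e+01,  8.21472620e+01, -1.89812129e-03,
        6.76884420e+01, -1.02273141e+01]), 'qvel': array([ 0.02471831, -0.04552954, -0.19956967,  0.04536041, -0.01173394,
       -0.03913276]), 'tau': array([-2.36430907e-06, -4.40986025e+01, -1.77151215e+01,  6.35734946e-02,
        5.34556888e-02, -4.80136089e-05]), 'position': array([ 0.18094739, -0.59756727,  0.22168951]), 'tcp_rot': array([[ 9.57142696e-01,  2.89616638e-01, -2.48123702e-04],
       [ 2.89616583e-01, -9.57140907e-01,  1.87581199e-03],
       [ 3.05777019e-04, -1.86728049e-03, -9.99998210e-01]]), 'force': array([ 0.03274078,  0.43836083, -0.69201761]), 'moment': array([ 0.00044103, -0.00064592, -0.01890294]), 'opening': 0.99831688671403} -0.0187
```

View pics/top0.png

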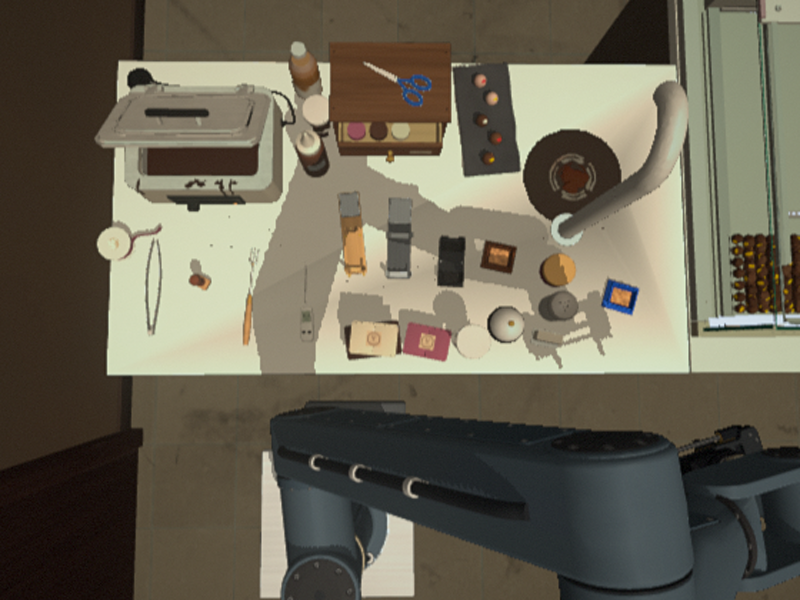

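View pics/scene0.png

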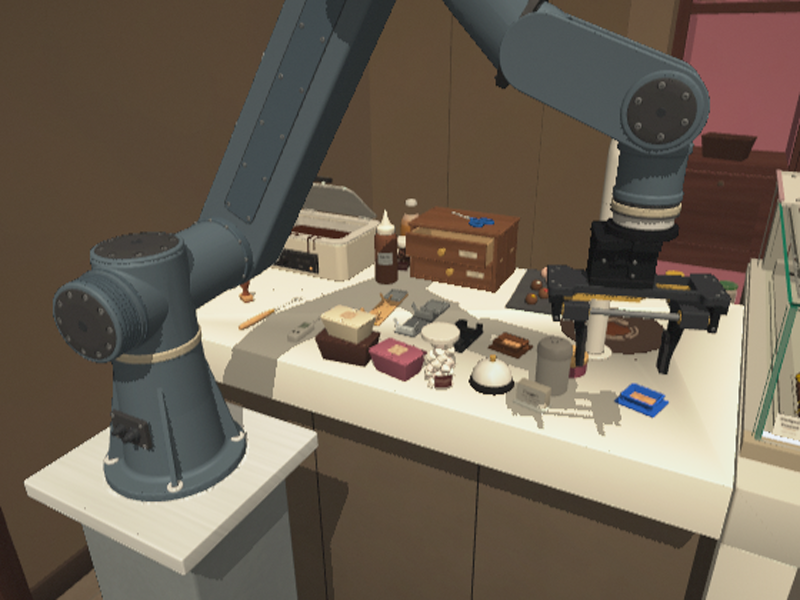

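```bash
cat > h.py <<'E'
import numpy as np, cv2
from rig import bot, vision
def crop(name,x0,y0,w,h,s,out):
    im=vision.capture(name)[:,:,::-1]
    c=cv2.resize(im[y0:y0+h,x0:x0+w],None,fx=s,fy=s,interpolation=cv2.INTER_CUBIC)
    for x in range(-(-x0//20)*20,x0+w,20): cv2.putText(c,str(x),(int((x-x0)*s),10),0,.35,(0,0,255)); cv2.line(c,(int((x-x0+.5)*s),12),(int((x-x0+.5)*s),18),(0,0,255))
    for y in range(-(-y0//20)*20,y0+h,20): cv2.putText(c,str(y),(0,int((y-y0+.5)*s)),0,.35,(0,0,255))
    cv2.imwrite(out,c)
def world(name,u,v,z):
    i=vision.camera_info(name);K=i["intrinsics"];T=i["camera_from_world"]
    d=np.linalg.inv(K)@[u,v,1]; d=np.array([d[0],-d[1],-d[2]])
    R=T[:3,:3];o=-R.T@T[:3,3];d=R.T@d
    return o+d*(z-o[2])/d[2]
def pix(name,p):
    i=vision.camera_info(name);T=i["camera_from_world"];c=T[:3,:3]@p+T[:3,3]
    q=i["intrinsics"]@[c[0],-c[1],-c[2]];return q[:2]/q[2]
E
python3 - <<'E'
from h import *
crop("top",95,160,140,95,5.7,"pics/a.png")
crop("top",225,130,150,100,5.3,"pics/b.png")
E
```

```text
(no output)
```

View pics/a.png

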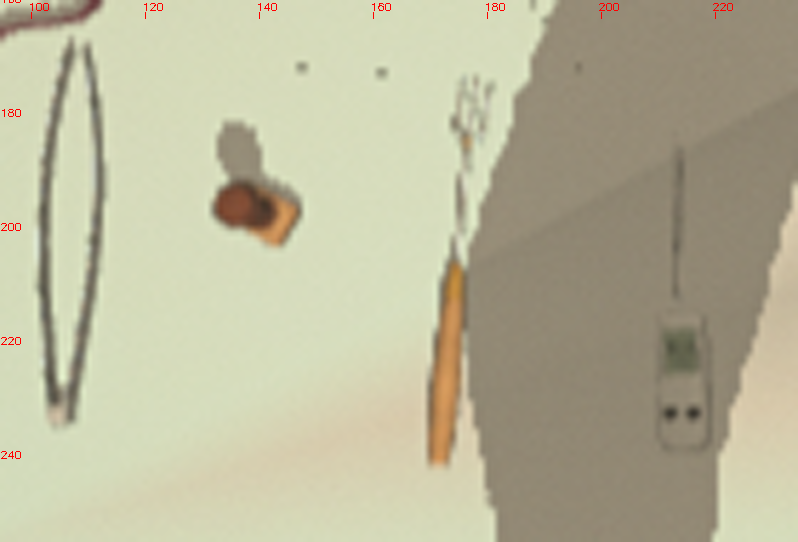

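View pics/b.png

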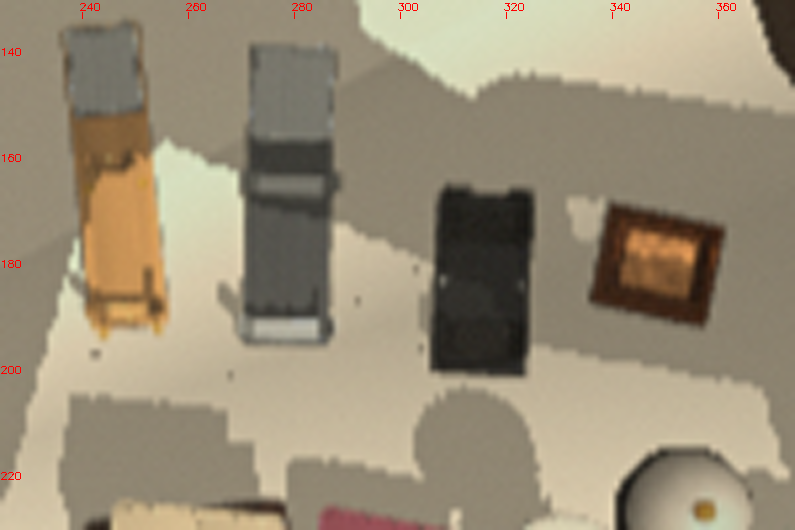

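```bash
cat > fit.py <<'E'
from h import *
from scipy.optimize import least_squares
def fit(name,pts,s,x0,y0,cam="top",guess=None):
    P=np.array([p for p,_ in pts],float)/1e3; U=np.array([[q[0]/s+x0-.5,q[1]/s+y0-.5] for _,q in pts])
    def wp(v): c,n=np.cos(v[2]),np.sin(v[2]); return np.c_[v[0]+c*P[:,0]-n*P[:,1],v[1]+n*P[:,0]+c*P[:,1],P[:,2]]
    f=lambda v:(np.array([pix(cam,p) for p in wp(v)])-U).ravel()
    m=world(cam,*U.mean(0),0); r=least_squares(f,[m[0],m[1],0],x_scale=[.01,.01,.1])
    print(name,"xy mm",(r.x[:2]*1e3).round(1),"yaw",np.degrees(r.x[2]).round(1),"res px",r.fun.reshape(-1,2).round(1).tolist())
    return r.x
E
python3 - <<'E'
from fit import *
a=(5.7,95,160); b=(5.3,225,130)
fit("fork",[((-105,0,8),(438,464)),((-10,0,10),(456,262)),((105,0,8),(475,76))],*a)
fit("tongs",[((-101,0,8),(60,424)),((102,0,8),(79,42)),((0,-15,8),(103,190)),((0,15,8),(42,230))],*a)
fit("therm",[((-86,0,8),(684,452)),((-11,0,12),(683,310)),((86,0,8),(680,147))],*a)
fit("forkrest",[((139,0,10),(103,28)),((87,0,10),(113,113)),((-38,0,6),(126,325))],*b)
fit("tongsrest",[((126,0,10),(293,47)),((70,0,10),(291,138)),((42,0,32),(288,183)),((-50,0,4),(287,343))],*b)
fit("cradle",[((-54,-28,24),(525,374)),((-54,28,24),(431,370)),((54,-28,24),(533,190)),((54,28,24),(438,188))],*b)
fit("dock",[((31,35,19),(610,201)),((31,-35,19),(724,228)),((-31,-35,19),(706,326)),((-31,35,19),(589,301))],*b)
print("knob top",world("top",236/5.7+94.5,204/5.7+159.5,.059), [world("top",x/5.7+94.5,y/5.7+159.5,.015).round(4) for x,y in [(268,186),(300,210),(278,245)]])
for n,q,z in (("creambox near-L",(98,355),.138),("c far-L",(113,505),.138)): pass
print("cam",[(-vision.camera_info(c)["camera_from_world"][:3,:3].T@vision.camera_info(c)["camera_from_world"][:3,3]).round(3) for c in("top","scene")])
for n,u,v,z in (("cream farleft",246,225,.138),("cream farright",279,226.5,.138),("cabinet front L",231,83,.1),("cabinet nearR",314,86,.15),("jar",331,239,.107),("warmer front",140,141,.1),("cabbottom near",310,108,0)): print(n,world("top",u,v,z).round(3))
E
```

```text
fork xy mm [480.3 186.3] yaw -4.5 res px [[0.1, -1.3], [-0.2, 2.9], [0.1, -1.6]]
tongs xy mm [501.4 391.9] yaw -0.3 res px [[0.8, -2.3], [-0.3, -1.6], [-0.6, 5.5], [0.1, -1.5]]
therm xy mm [461.1  65.9] yaw 1.3 res px [[0.1, 0.8], [-0.2, 1.0], [0.1, -1.8]]
forkrest xy mm [561.5 -35.2] yaw 4.3 res px [[0.3, -0.4], [-0.4, 0.1], [0.1, 0.3]]
tongsrest xy mm [ 562.8 -131.7] yaw -1.3 res px [[-0.2, -0.3], [-0.1, 0.4], [0.5, -0.6], [-0.2, 0.5]]
cradle xy mm [ 548.2 -242.7] yaw -2.7 res px [[0.4, 0.3], [-0.3, 0.2], [0.1, -0.0], [-0.2, -0.5]]
dock xy mm [ 558.4 -345.3] yaw -12.5 res px [[-0.2, -0.3], [0.5, -0.5], [-0.0, 0.5], [-0.3, 0.3]]
knob top [0.50485384 0.28809378 0.059     ] [array([0.5195, 0.2857, 0.015 ]), array([0.5066, 0.2685, 0.015 ]), array([0.4879, 0.2797, 0.015 ])]
cam [array([ 0.372, -0.092,  1.23 ]), array([-0.527, -0.671,  0.609])]
cream farleft [ 0.414 -0.038  0.138]
cream farright [ 0.41  -0.128  0.138]
cabinet front L [0.828 0.009 0.1  ]
cabinet nearR [ 0.8   -0.226  0.15 ]
jar [ 0.376 -0.275  0.107]
warmer front [0.656 0.267 0.1  ]
cabbottom near [ 0.788 -0.231  0.   ]
```

Run:
```python
from h import *
for n,u,v,z in (("brown L",241,230,.095),("brown far",277,225,.095),("cream L",246,230,.138),("post base",395,161,0),("post ringR",406,161,0),("orange cyl top",391,188,.05),("grey cyl top",391,213,.09),("bell",354,227,.05),("jar lid L",319,239,.107)): print(n,world("top",u,v,z).round(3))
# scene verifies heights: project candidates
for n,p in (("post base",(.6,-.44,0)),): print(n,(pix("scene",np.array(p))/.7).round())
def goto(p,phi):
    s=bot.read_state();R=s["tcp_rot"];print((R.T@(np.array(p)-s["position"])*1e3).round(),"wz",round(float(np.degrees(np.arctan2(R[1,0],R[0,0]))-phi),1))
goto([.5,-.3,.32],0);goto([.45,.19,.25],-4)
```

```text
brown L [ 0.402 -0.021  0.095]
brown far [ 0.416 -0.123  0.095]
cream L [ 0.401 -0.038  0.138]
post base [ 0.619 -0.497  0.   ]
post ringR [ 0.619 -0.531  0.   ]
orange cyl top [ 0.527 -0.466  0.05 ]
grey cyl top [ 0.45  -0.451  0.09 ]
bell [ 0.411 -0.353  0.05 ]
jar lid L [ 0.376 -0.241  0.107]
post base [561. 350.]
[ 392. -193.  -98.] wz 16.8
[ 486. -676.  -27.] wz 20.8
```

```bash
cat >> h.py <<'E'
def goto(p,phi):
    s=bot.read_state();R=s["tcp_rot"]
    print("t",round(s["time_s"],1),"at",(s["position"]*1e3).round(1),"need",(R.T@(np.array(p)-s["position"])*1e3).round(1),"wz",round(float((np.degrees(np.arctan2(R[1,0],R[0,0]))-phi+180)%360-180),1),"open",round(s["opening"],3))
E
python3 -m jog '[[[392,-193,-98],[0,0,17],0],[[392,-193,-98],[0,0,17],0],[[392,-193,-98],[0,0,17],0],[[392,-193,-98],[0,0,17],0],[[392,-193,-98],[0,0,17],0],[[392,-193,-98],[0,0,17],0],[[392,-193,-98],[0,0,17],0],[[392,-193,-98],[0,0,17],0],[[392,-193,-98],[0,0,17],0],[[392,-193,-98],[0,0,17],0],[[392,-193,-98],[0,0,17],0],[[392,-193,-98],[0,0,17],0]]'
python3 -c "
from h import *
goto([.442,.189,.2],-4)"
```

```text
time_s: 1.2
position: [0.5047, -0.2959, 0.3222]
tcp_rot: [[1.0, 0.004, 0.005], [0.004, -1.0, -0.0], [0.005, 0.0, -1.0]]
force: [0.3, -0.5, 0.5]
opening: 0.999
t 1.2 at [ 504.7 -295.9  322.2] need [ -61.6 -485.1  121.9] wz 4.2 open 0.999
```

```bash
python3 -m jog '[[[-62,-485,122],[0,0,4],0.3],[[-62,-485,122],[0,0,4],0.3],[[-62,-485,122],[0,0,4],0.3],[[-62,-485,122],[0,0,4],0.3],[[-62,-485,122],[0,0,4],0.3],[[-62,-485,122],[0,0,4],0.3],[[-62,-485,122],[0,0,4],0.3],[[-62,-485,122],[0,0,4],0.3],[[-62,-485,122],[0,0,4],0.3],[[-62,-485,122],[0,0,4],0.3],[[-62,-485,122],[0,0,4],0.3],[[-62,-485,122],[0,0,4],0.3]]'
python3 - <<'E'
from h import *
goto([.442,.189,.12],-4.5)
crop("scene",110,165,150,100,5.3,"pics/c.png")
E
```

```text
time_s: 2.2
position: [0.4396, 0.1826, 0.199]
tcp_rot: [[0.997, -0.073, 0.0], [-0.073, -0.997, -0.0], [0.0, 0.0, -1.0]]
force: [0.1, 0.1, -0.2]
opening: 0.701
t 2.2 at [439.6 182.6 199. ] need [ 1.9 -6.5 79. ] wz 0.3 open 0.701
```

View pics/c.png

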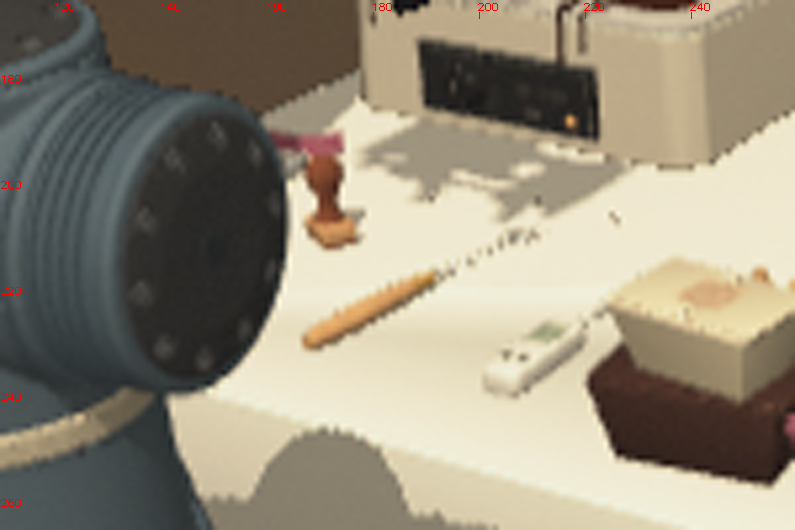

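Run:
```python
from h import *
def c(p): q=pix("scene",np.array(p)/1e3); return ((q+.5-[110,165])*5.3).round()
def tf(x,y,yaw,P): a=np.radians(yaw); return [x+np.cos(a)*P[0]-np.sin(a)*P[1],y+np.sin(a)*P[0]+np.cos(a)*P[1],P[2]]
for x in (477,480): print("fork",[c(tf(x,186.3,-4.5,(q,0,8))) for q in (-105,-10,105)])
print("therm",[c(tf(461,65.9,1.3,q)) for q in ((-86,0,0),(-86,13,16),(-11,-13,16),(-11,13,16))])
print("stamp",c((505,288,59)),[c(tf(505,288,-31,q)) for q in ((-12.5,-17,0),(12.5,-17,0),(12.5,17,0),(-12.5,17,0))])
```

```text
fork [array([308., 347.]), array([421., 287.]), array([543., 222.])]
fork [array([311., 345.]), array([424., 285.]), array([546., 220.])]
therm [array([494., 405.]), array([472., 375.]), array([586., 330.]), array([548., 321.])]
stamp [324. 161.] [array([324., 259.]), array([362., 251.]), array([345., 233.]), array([307., 241.])]
```

```bash
python3 -m jog '[[[2,-6,80],[0,0,0],0.45],[[2,-6,120],[0,0,0],0.45],[[2,-6,160],[0,0,0],0.45],[[2,-6,180],[0,0,0],0.45],[[2,-6,195],[0,0,0],0.45],[[2,-6,195],[0,0,0],0.45],[[2,-6,195],[0,0,0],0.45],[[2,-6,195],[0,0,0],1],[[2,-6,195],[0,0,0],1],[[2,-6,195],[0,0,0],1],[[2,-6,195],[0,0,0],1],[[2,-6,195],[0,0,0],1]]'
```

```text
time_s: 3.25
position: [0.4428, 0.1872, 0.0049]
tcp_rot: [[0.997, -0.073, 0.001], [-0.073, -0.997, 0.0], [0.001, -0.0, -1.0]]
force: [-0.2, -0.4, -0.3]
opening: 0.259
```

```bash
python3 -m jog '[[[0,0,1],[0,0,0],1],[[0,0,1],[0,0,0],1],[[0,0,1],[0,0,0],1],[[0,0,1],[0,0,0],1],[[0,0,-10],[0,0,0],1],[[0,0,-25],[0,0,0],1],[[0,0,-45],[0,0,0],1],[[0,0,-70],[0,0,0],1],[[0,0,-100],[0,0,0],1],[[0,0,-100],[0,0,0],1],[[0,0,-100],[0,0,0],1]]'
python3 -c "
from h import *
crop('top',150,130,150,110,5.3,'pics/d.png')
goto([.557,-.036,.2],4.3)"
```

```text
time_s: 4.17
position: [0.4436, 0.1876, 0.1059]
tcp_rot: [[0.997, -0.072, 0.004], [-0.072, -0.997, 0.001], [0.004, -0.001, -1.0]]
force: [-1.1, -0.6, -0.0]
opening: 0.142
t 4.2 at [442.5 187.3 104.7] need [130.4 214.4 -95.2] wz -8.5 open 0.144
```

View pics/d.png

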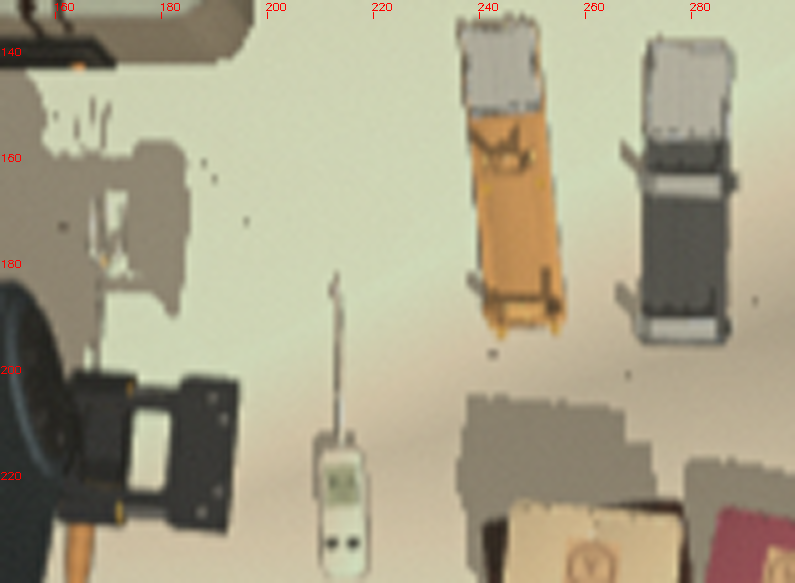

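Run:
```python
from h import *
for z in (.1,.115): print(world("top",150+95/5.3-.5,130+100/5.3-.5,z).round(4),world("top",150+98/5.3-.5,130+260/5.3-.5,z).round(4))
```

```text
[0.6348 0.1888 0.1   ] [0.5479 0.1856 0.1   ]
[0.6313 0.1851 0.115 ] [0.5455 0.1819 0.115 ]
```

```bash
python3 -m jog '[[[30,20,-30],[0,0,0],1],[[60,50,-50],[0,0,-4],1],[[90,85,-50],[0,0,-8],1],[[110,120,-50],[0,0,-8.5],1],[[122,160,-50],[0,0,-8.5],1],[[129,195,-50],[0,0,-8.5],1],[[129,214,-40],[0,0,-8.5],1],[[129,214,-10],[0,0,-8.5],1],[[129,214,20],[0,0,-8.5],1],[[129,214,40],[0,0,-8.5],1],[[129,214,40],[0,0,-8.5],1],[[129,214,40],[0,0,-8.5],1]]'
python3 -c "
from h import *
goto([.5555,-.0357,.021],4.3)
crop('top',215,110,100,110,5.3,'pics/e.png')"
```

```text
time_s: 5.22
position: [0.5538, -0.0351, 0.0622]
tcp_rot: [[0.997, 0.075, -0.006], [0.075, -0.997, 0.002], [-0.006, -0.002, -1.0]]
force: [0.3, 0.4, -0.3]
opening: 0.142
t 5.2 at [553.8 -35.1  62.2] need [ 1.9  0.8 41.1] wz 0.0 open 0.142
```

View pics/e.png

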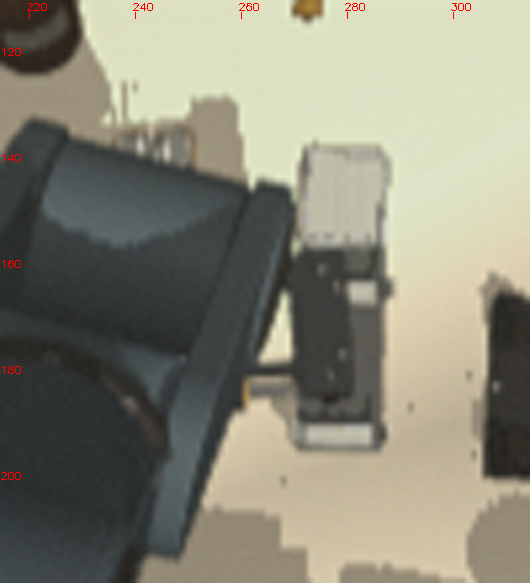

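```bash
python3 -m jog '[[[1,0,10],[0,0,0],1],[[1,0,20],[0,0,0],1],[[1,0,28],[0,0,0],1],[[1,0,34],[0,0,0],1],[[1,0,38],[0,0,0],1],[[1,0,40],[0,0,0],1],[[1,0,41],[0,0,0],1],[[1,0,41],[0,0,0],1]]'
```

```text
time_s: 5.93
position: [0.5568, -0.0354, 0.0234]
tcp_rot: [[0.997, 0.076, -0.0], [0.076, -0.997, 0.0], [-0.0, -0.0, -1.0]]
force: [-0.1, -0.1, -0.1]
opening: 0.141
```

```bash
python3 -c "
from h import *
goto([.5555,-.0357,.020],4.3)
crop('scene',230,175,120,90,6.5,'pics/f.png')"
```

```text
t 5.9 at [556.8 -35.4  23.4] need [-1.3  0.2  3.4] wz 0.0 open 0.141
```

View pics/f.png

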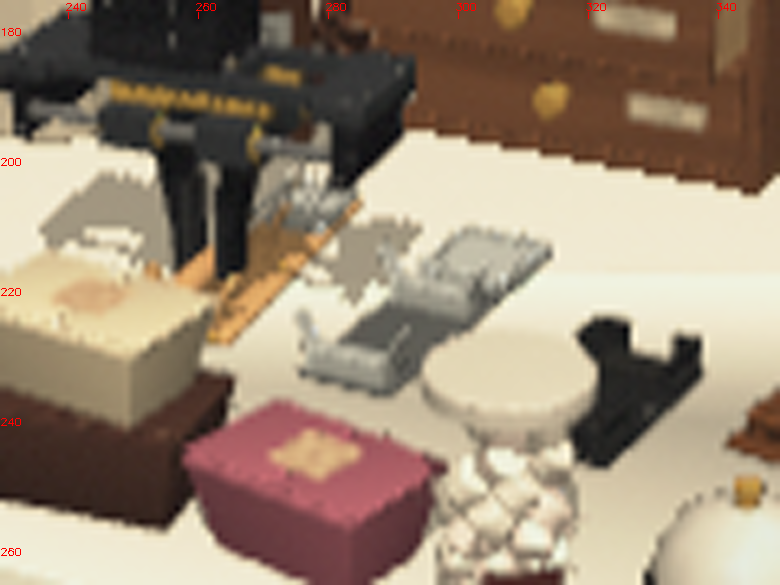

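```bash
python3 -m jog '[[[-1,0,1],[0,0,0],1],[[-1,0,2],[0,0,0],1],[[-1,0,3],[0,0,0],1],[[-1,0,3.5],[0,0,0],1],[[-1,0,3.5],[0,0,0],1],[[-1,0,3.5],[0,0,0],1]]'
```

```text
time_s: 6.48
position: [0.5558, -0.0355, 0.02]
tcp_rot: [[0.997, 0.076, 0.0], [0.076, -0.997, -0.0], [0.0, 0.0, -1.0]]
force: [0.1, 1.0, -0.3]
opening: 0.144
```

```bash
python3 -m jog '[[[0,0,1],[0,0,0],1],[[0,0,1.5],[0,0,0],1],[[0,0,2],[0,0,0],1],[[0,0,2.5],[0,0,0],1],[[0,0,2.5],[0,0,0],1]]'
```

```text
time_s: 6.9
position: [0.556, -0.0356, 0.019]
tcp_rot: [[0.997, 0.076, 0.001], [0.076, -0.997, -0.0], [0.001, 0.0, -1.0]]
force: [-1.8, -0.2, 10.7]
opening: 0.138
```

Contact (10.7 N up). Now I release a little, then lift away with the fingers only partly open.

```bash
python3 -m jog '[[[0,0,0],[0,0,0],0.75],[[0,0,0],[0,0,0],0.6],[[0,0,0],[0,0,0],0.6],[[0,0,0],[0,0,0],0.6],[[0,0,-20],[0,0,0],0.6],[[0,0,-60],[0,0,0],0.6],[[0,0,-100],[0,0,0],0.6],[[0,0,-140],[0,0,0],0.6],[[0,0,-140],[0,0,0],0.6]]'
python3 -c "
from h import *
goto([.441,.0655,.12],0.5);goto([.476,.392,.15],0)"
```

```text
time_s: 7.65
position: [0.5609, -0.0367, 0.1647]
tcp_rot: [[0.997, 0.076, 0.015], [0.076, -0.997, -0.004], [0.014, 0.005, -1.0]]
force: [1.6, 0.1, 0.4]
opening: 0.399
t 7.7 at [560.9 -36.7 164.7] need [-112.4 -111.2   42.5] wz 3.8 open 0.399
t 7.7 at [560.9 -36.7 164.7] need [ -52.3 -433.9   11.8] wz 4.3 open 0.399
```

```bash
python3 -m jog '[[[-52,-435,12],[0,0,4.5],0.35],[[-52,-435,12],[0,0,4.5],0.35],[[-52,-435,12],[0,0,4.5],0.35],[[-52,-435,12],[0,0,4.5],0.35],[[-52,-435,12],[0,0,4.5],0.35],[[-52,-435,12],[0,0,4.5],0.35],[[-52,-435,12],[0,0,4.5],0.35],[[-52,-435,12],[0,0,4.5],0.35],[[-52,-435,12],[0,0,4.5],0.35],[[-52,-435,12],[0,0,4.5],0.35],[[-52,-435,12],[0,0,4.5],0.35],[[-52,-435,12],[0,0,4.5],0.35]]'
python3 - <<'E'
from h import *
goto([.476,.392,.003],0)
im=vision.capture("top")[:,:,::-1]
A=cv2.resize(im[130:215,225:325],None,fx=5,fy=5,interpolation=cv2.INTER_CUBIC)
B=cv2.resize(im[155:240,90:150],None,fx=5,fy=5,interpolation=cv2.INTER_CUBIC)
cv2.imwrite("pics/g.png",np.hstack([B,A]))
E
```

```text
time_s: 8.65
position: [0.4694, 0.3991, 0.1447]
tcp_rot: [[1.0, 0.003, 0.0], [0.003, -1.0, 0.002], [0.0, -0.002, -1.0]]
force: [1.0, -0.6, 0.6]
opening: 0.653
t 8.7 at [469.4 399.1 144.7] need [  6.5   7.4 141.7] wz 0.1 open 0.653
```

View pics/g.png

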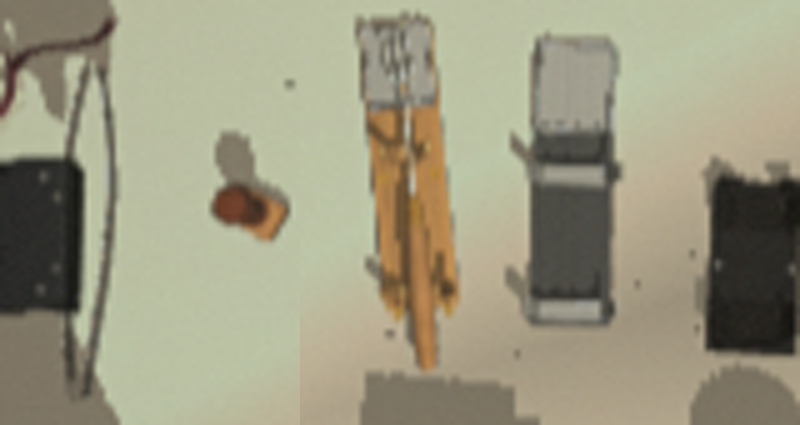

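```bash
python3 -m jog '[[[6,7,40],[0,0,0],0.35],[[6,7,80],[0,0,0],0.35],[[6,7,110],[0,0,0],0.35],[[6,7,130],[0,0,0],0.35],[[6,7,141],[0,0,0],0.35],[[6,7,141],[0,0,0],0.35],[[6,7,141],[0,0,0],1],[[6,7,141],[0,0,0],1],[[6,7,141],[0,0,0],1],[[6,7,141],[0,0,0],1],[[6,7,141],[0,0,0],1],[[6,7,141],[0,0,0],1]]'
```

```text
time_s: 9.7
position: [0.4776, 0.3878, 0.0054]
tcp_rot: [[1.0, -0.003, 0.002], [-0.003, -1.0, 0.001], [0.002, -0.001, -1.0]]
force: [-0.1, 0.1, 2.5]
opening: 0.315
```

```bash
python3 -m jog '[[[0,0,1],[0,0,0],1],[[0,0,1],[0,0,0],1],[[0,0,0],[0,0,0],1],[[0,0,-10],[0,0,0],1],[[0,0,-30],[0,0,0],1],[[0,0,-60],[0,0,0],1],[[0,0,-100],[0,0,0],1],[[0,0,-140],[0,0,0],1],[[0,0,-140],[0,0,0],1],[[0,0,-140],[0,0,0],1]]'
python3 - <<'E'
from h import *
goto([.562,-.1317,.17],-1.3)
im=vision.capture("top")[:,:,::-1]
cv2.imwrite("pics/i.png",cv2.resize(im[110:260,60:200],None,fx=3.5,fy=3.5,interpolation=cv2.INTER_CUBIC))
E
```

```text
time_s: 10.53
position: [0.4786, 0.3882, 0.1479]
tcp_rot: [[1.0, -0.003, 0.006], [-0.003, -1.0, 0.003], [0.006, -0.003, -1.0]]
force: [-1.0, 0.3, -1.4]
opening: 0.31
t 10.5 at [478.6 388.2 147.9] need [ 84.9 519.6 -23.2] wz 1.1 open 0.31
```

View pics/i.png

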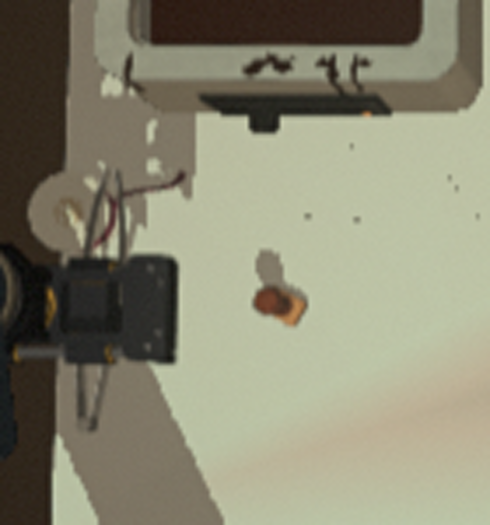

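Run:
```python
from h import *
z=.153
b=world("top",84.4,232.4,z);t=world("top",91.5,158.6,z);m=(b+t)/2
print(b,t,m,np.linalg.norm(b-t),np.degrees(np.arctan2(*(t-b)[[1,0]])))
```

```text
[0.39488264 0.39131727 0.153     ] [0.59395159 0.37912741 0.153     ] [0.49441712 0.38522234 0.153     ] 0.19944182669754493 -3.5040932575161823
```

```bash
python3 -m jog '[[[20,30,-30],[0,0,0],1],[[50,70,-30],[0,0,0],1],[[70,112,-30],[0,0,0],1],[[80,154,-30],[0,0,0],1],[[88,196,-30],[0,0,0],1],[[88,238,-30],[0,0,0],1],[[88,280,-30],[0,0,-0.7],1],[[88,322,-30],[0,0,-0.7],1],[[88,364,-30],[0,0,-0.7],1],[[88,405,-30],[0,0,-0.7],1],[[88,445,-30],[0,0,-0.7],1],[[88,480,-30],[0,0,-0.7],1]]'
python3 -c "
from h import *
goto([.5667,-.1317,.06],0.5)"
```

```text
time_s: 11.58
position: [0.5615, -0.0832, 0.1723]
tcp_rot: [[1.0, 0.009, -0.005], [0.009, -1.0, 0.002], [-0.005, -0.002, -1.0]]
force: [0.9, 0.7, -0.8]
opening: 0.313
t 11.6 at [561.5 -83.2 172.3] need [  5.3  48.8 112.2] wz 0.0 open 0.313
```

```bash
python3 -m jog '[[[1,25,0],[0,0,0],1],[[1,40,20],[0,0,0],1],[[1,41,50],[0,0,0],1],[[1,41,80],[0,0,0],1],[[1,41,100],[0,0,0],1],[[1,41,112],[0,0,0],1],[[1,41,112],[0,0,0],1],[[1,41,112],[0,0,0],1]]'
python3 - <<'E'
from h import *
goto([.5667,-.1317,.021],0.5)
im=vision.capture("top")[:,:,::-1]
cv2.imwrite("pics/j.png",cv2.resize(im[110:230,215:345],None,fx=4.5,fy=4.5,interpolation=cv2.INTER_CUBIC))
E
```

```text
time_s: 12.25
position: [0.5642, -0.1223, 0.0613]
tcp_rot: [[1.0, 0.01, -0.003], [0.01, -1.0, 0.001], [-0.003, -0.001, -1.0]]
force: [0.5, -0.7, 0.4]
opening: 0.31
t 12.2 at [ 564.2 -122.3   61.3] need [ 2.5  9.5 40.3] wz 0.0 open 0.31
```

View pics/j.png

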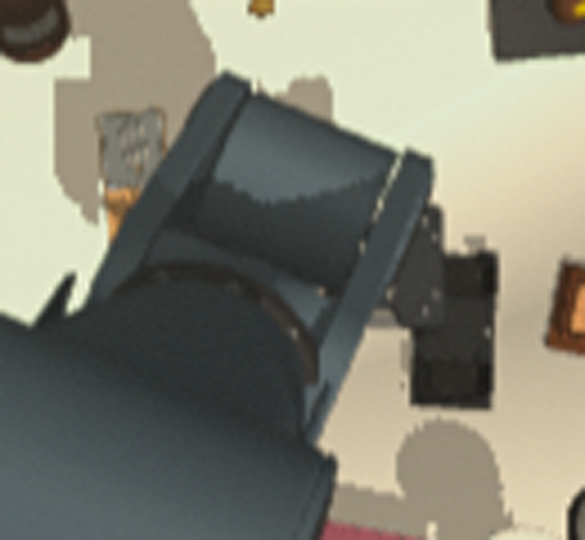

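```bash
python3 -m jog '[[[2.5,5,0],[0,0,0],1],[[2.5,9.5,5],[0,0,0],1],[[2.5,9.5,15],[0,0,0],1],[[2.5,9.5,25],[0,0,0],1],[[2.5,9.5,32],[0,0,0],1],[[2.5,9.5,36],[0,0,0],1],[[2.5,9.5,38],[0,0,0],1],[[2.5,9.5,38],[0,0,0],1]]'
```

```text
time_s: 12.97
position: [0.5671, -0.1319, 0.0236]
tcp_rot: [[1.0, 0.009, -0.001], [0.009, -1.0, 0.001], [-0.001, -0.001, -1.0]]
force: [0.9, -0.2, -0.7]
opening: 0.314
```

```bash
python3 -m jog '[[[0,0,1],[0,0,0],1],[[0,0,2],[0,0,0],1],[[0,0,3],[0,0,0],1],[[0,0,4],[0,0,0],1],[[0,0,4],[0,0,0],1]]'
```

```text
time_s: 13.38
position: [0.5679, -0.1323, 0.0212]
tcp_rot: [[1.0, 0.009, 0.001], [0.009, -1.0, -0.0], [0.001, 0.0, -1.0]]
force: [-0.8, -0.1, 3.5]
opening: 0.311
```

```bash
python3 -m jog '[[[0,0,0.5],[0,0,0],1],[[0,0,1],[0,0,0],1],[[0,0,1],[0,0,0],1]]'
```

```text
time_s: 13.63
position: [0.5679, -0.1323, 0.021]
tcp_rot: [[1.0, 0.009, 0.001], [0.009, -1.0, -0.0], [0.001, 0.0, -1.0]]
force: [-2.5, 0.8, 8.5]
opening: 0.307
```

```bash
python3 -m jog '[[[0,0,0],[0,0,0],0.55],[[0,0,0],[0,0,0],0.5],[[0,0,0],[0,0,0],0.5],[[0,0,0],[0,0,0],0.5],[[0,0,-20],[0,0,0],0.5],[[0,0,-60],[0,0,0],0.5],[[0,0,-100],[0,0,0],0.5],[[0,0,-140],[0,0,0],0.5],[[0,0,-165],[0,0,0],0.5],[[0,0,-165],[0,0,0],0.5]]'
python3 -c "
from h import *
goto([.442,.0657,.13],1)"
```

```text
time_s: 14.47
position: [0.5714, -0.1337, 0.1907]
tcp_rot: [[1.0, 0.009, 0.012], [0.01, -1.0, -0.005], [0.012, 0.005, -1.0]]
force: [0.6, -0.8, 0.5]
opening: 0.494
t 14.5 at [ 571.4 -133.7  190.7] need [-128.2 -201.    58.1] wz -0.5 open 0.494
```

```bash
python3 -m jog '[[[-128,-200,0],[0,0,0],0.5],[[-128,-200,0],[0,0,0],0.5],[[-128,-200,0],[0,0,0],0.5],[[-128,-200,0],[0,-5,0],0.5],[[-128,-200,0],[0,-10,0],0.45],[[-128,-200,30],[0,-15,0],0.4],[[-128,-200,60],[0,-15,0],0.4],[[-128,-200,60],[0,-15,0],0.4],[[-128,-200,60],[0,-15,0],0.4],[[-128,-200,60],[0,-15,0],0.4]]'
python3 -c "
from h import *
print(bot.read_state()['tcp_rot'].round(3))
goto([.442,.0657,.05],1)
goto([.442,.0657,.004],1)"
```

```text
time_s: 15.3
position: [0.4381, 0.0661, 0.1248]
tcp_rot: [[0.966, 0.009, -0.259], [0.008, -1.0, -0.002], [-0.259, 0.0, -0.966]]
force: [0.2, -0.1, 1.1]
opening: 0.594
[[ 0.966  0.009 -0.259]
 [ 0.008 -1.    -0.002]
 [-0.259  0.    -0.966]]
t 15.3 at [438.1  66.1 124.8] need [23.2  0.4 71.2] wz -0.5 open 0.594
t 15.3 at [438.1  66.1 124.8] need [ 35.1   0.4 115.7] wz -0.5 open 0.594
```

```bash
python3 -m jog '[[[15,0,40],[0,0,0],0.4],[[25,0,75],[0,0,0],0.4],[[31,0,100],[0,0,0],0.4],[[34,0,112],[0,0,0],0.4],[[34,0,113],[0,0,0],0.4],[[34,0,113],[0,0,0],0.4],[[34,0,113],[0,0,0],1],[[34,0,113],[0,0,0],1],[[34,0,113],[0,0,0],1],[[34,0,113],[0,0,0],1],[[34,0,113],[0,0,0],1],[[34,0,113],[0,0,0],1]]'
python3 -c "
from h import *
goto([.442,.1357,.016],1)"
```

```text
time_s: 16.3
position: [0.4418, 0.0666, 0.0072]
tcp_rot: [[0.966, 0.009, -0.258], [0.009, -1.0, -0.003], [-0.258, 0.0, -0.966]]
force: [0.4, -0.5, 5.4]
opening: 0.295
t 16.3 at [441.8  66.6   7.2] need [ -1.4 -69.1  -8.8] wz -0.5 open 0.295
```

```bash
python3 -m jog '[[[-1,0,-5],[0,0,0],1],[[5,-15,-7],[0,0,0],1],[[13,-35,-10],[0,0,0],1],[[22,-55,-13],[0,0,0],1],[[27,-70,-14],[0,0,0],1],[[27,-70,-14],[0,0,0],1],[[28,-70,-11],[0,0,0],1],[[29,-70,-8.5],[0,0,0],1],[[29,-70,-8],[0,0,0],1],[[29,-70,-8],[0,0,0],0.8],[[29,-70,-8],[0,0,0],0.5],[[29,-70,-8],[0,0,0],0.45]]'
```

```text
time_s: 17.3
position: [0.4703, 0.1359, 0.0067]
tcp_rot: [[0.966, 0.008, -0.26], [0.008, -1.0, -0.003], [-0.26, 0.0, -0.966]]
force: [-0.0, -0.2, -0.2]
opening: 0.377
```

```bash
python3 -m jog '[[[0,0,0],[0,0,0],0.4],[[0,0,-25],[0,0,0],0.4],[[0,0,-50],[0,5,0],0.4],[[-20,0,-75],[0,10,0],0.4],[[-30,0,-75],[0,15,0],0.4],[[-30,0,-75],[0,15,0],0.4],[[-30,0,-75],[0,15,0],0.4]]'
python3 - <<'E'
from h import *
goto([.443,.136,.003],1)
im=vision.capture("scene")[:,:,::-1]
A=cv2.resize(im[175:255,150:330],None,fx=4.4,fy=4.4,interpolation=cv2.INTER_CUBIC)
im=vision.capture("top")[:,:,::-1]
B=cv2.resize(im[130:250,130:350],None,fx=3.6,fy=3.6,interpolation=cv2.INTER_CUBIC)
B=cv2.resize(im[130:188,130:310],None,fx=4.4,fy=4.4,interpolation=cv2.INTER_CUBIC)
cv2.imwrite("pics/k.png",np.vstack([A,B])[:600])
E
```

```text
time_s: 17.88
position: [0.4587, 0.1365, 0.0874]
tcp_rot: [[1.0, 0.01, -0.003], [0.01, -1.0, -0.0], [-0.003, 0.0, -1.0]]
force: [0.7, -0.2, 0.1]
opening: 0.597
t 17.9 at [458.7 136.5  87.4] need [-15.5   0.4  84.4] wz -0.5 open 0.597
```

View pics/k.png

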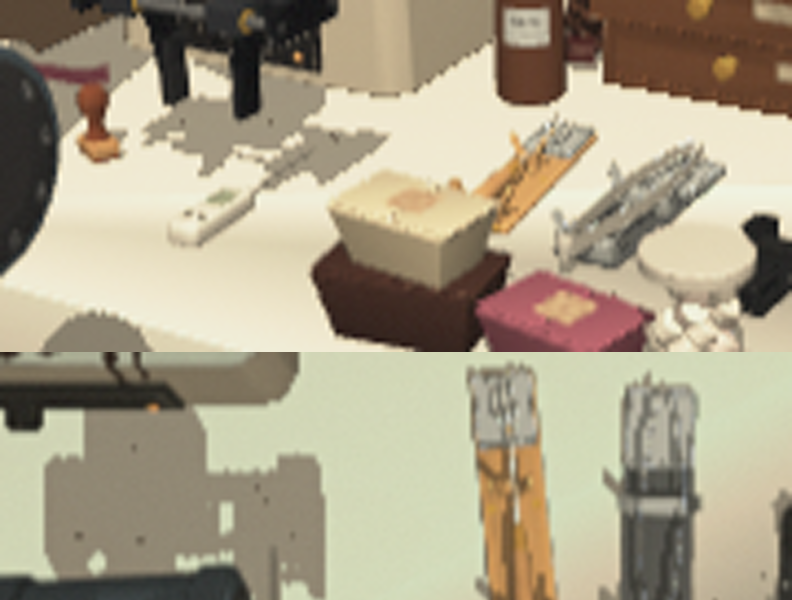

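Run:
```python
from h import *
from scipy.optimize import least_squares
def c(p): q=pix("scene",np.array(p)/1e3); return ((q+.5-[150,175])*4.4).round()
def tf(x,y,yaw,P): a=np.radians(yaw); return [x+np.cos(a)*P[0]-np.sin(a)*P[1],y+np.sin(a)*P[0]+np.cos(a)*P[1],P[2]]
print("therm",[c(tf(491,135.5,1,q)) for q in ((-86,-13,0),(-86,13,0),(-86,13,16),(-11,-13,16),(-11,13,16))])
# stamp: scene c.png foot bottom corners and top crop corners
S=[((307,232),0),((333,249),1),((358,240),2)]
def sp(q,s=5.3,o=(110,165)): return np.array(q)/s+np.array(o)-.5
T=[(300,210),(278,245)]
for y0 in (-31,-45,59,45,-15,15):
  cs=[(-12.5,-17),(12.5,-17),(12.5,17),(-12.5,17)]
  def f(v):
    r=[]
    k=np.array([tf(v[0],v[1],v[2],(a,b,0)) for a,b in cs]); 
    ps=np.array([pix("scene",p/1e3) for p in k]); pt=np.array([pix("top",(p+[0,0,15])/1e3) for p in k])
    for q,_ in S: r+=list((ps-sp(q))[np.argmin(np.linalg.norm(ps-sp(q),axis=1))])
    for q in T: u=sp(q,5.7,(95,160)); r+=list((pt-u)[np.argmin(np.linalg.norm(pt-u,axis=1))])
    r+=list(pix("top",np.array([v[0],v[1],59])/1e3)-sp((236,204),5.7,(95,160)))
    return np.array(r)
  s=least_squares(f,[505,284,y0],diff_step=1e-3,x_scale=[5,5,10]); print(y0,s.x.round(1),round(s.cost,2),s.fun.round(1))
```

```text
therm [array([194., 256.]), array([164., 249.]), array([162., 229.]), array([255., 194.]), array([225., 188.])]
-31 [507.7 287.1 -35.7] 7.04 [ 1.1  1.3 -1.4  1.7 -1.3 -1.6  0.8 -0.4 -0.3  0.1  0.4 -1. ]
-45 [507.7 287.1 -35.7] 7.04 [ 1.1  1.3 -1.4  1.7 -1.3 -1.6  0.8 -0.4 -0.3  0.1  0.4 -1. ]
59 [506.4 285.   58.5] 13.84 [ 0.2  2.4 -2.4  1.8  0.1 -1.2  1.1 -2.5 -1.2  0.8  1.1 -0.5]
45 [506.4 285.   58.5] 13.84 [ 0.2  2.4 -2.4  1.8  0.1 -1.2  1.1 -2.5 -1.2  0.8  1.1 -0.5]
-15 [507.  289.3 -29. ] 6.14 [ 0.1  1.5 -1.3  1.7  1.   1.6  0.1 -1.  -0.3  0.  -0.4 -0.7]
15 [506.4 285.   58.5] 13.84 [ 0.2  2.4 -2.4  1.8  0.1 -1.2  1.1 -2.5 -1.2  0.8  1.1 -0.5]
```

```bash
python3 -m jog '[[[-13,0,30],[0,0,0],0.4],[[-13,0,60],[0,0,0],0.4],[[-13,0,78],[0,0,0],0.4],[[-13,0,83],[0,0,0],0.4],[[-13,0,83],[0,0,0],0.4],[[-13,0,83],[0,0,0],1],[[-13,0,83],[0,0,0],1],[[-13,0,83],[0,0,0],1],[[-13,0,83],[0,0,0],1],[[-13,0,83],[0,0,0],1]]'
```

```text
time_s: 18.82
position: [0.4488, 0.1367, 0.0048]
tcp_rot: [[1.0, 0.009, 0.002], [0.009, -1.0, 0.0], [0.002, -0.0, -1.0]]
force: [0.0, -0.7, 0.7]
opening: 0.307
```

```bash
python3 -m jog '[[[0,0,0],[0,0,0],1],[[0,0,0],[0,0,0],1],[[0,0,-10],[0,0,0],1],[[0,0,-30],[0,0,0],1],[[0,0,-60],[0,0,0],1],[[0,0,-100],[0,0,0],1],[[0,0,-140],[0,0,0],1],[[0,0,-160],[0,0,0],1],[[0,0,-160],[0,0,0],1],[[0,0,-160],[0,0,0],1]]'
python3 - <<'E'
from h import *
goto([.548,-.2427,.17],-2.7)
im=vision.capture("scene")[:,:,::-1]
A=cv2.resize(im[110:240,140:320],None,fx=3,fy=3,interpolation=cv2.INTER_CUBIC)
im=vision.capture("top")[:,:,::-1]
B=cv2.resize(im[130:260,140:225],None,fx=3,fy=3,interpolation=cv2.INTER_CUBIC)
cv2.imwrite("pics/l.png",np.hstack([A,B]))
E
```

```text
time_s: 19.65
position: [0.4486, 0.1368, 0.1655]
tcp_rot: [[1.0, 0.009, 0.003], [0.009, -1.0, 0.0], [0.003, -0.0, -1.0]]
force: [0.4, 0.5, -0.8]
opening: 0.299
t 19.6 at [448.6 136.8 165.5] need [ 95.8 380.4  -4.3] wz 3.2 open 0.299
```

View pics/l.png

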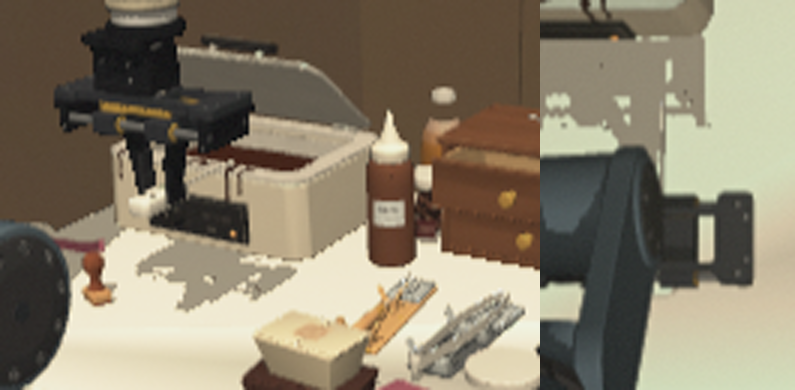

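Run:
```python
from h import *
for d in (40,48,56):
  print(d,[((pix("scene",np.array([448.6+d-86,136.8+s,162+z])/1e3)+.5-[140,110])*3).round() for s,z in ((-13,0),(13,0),(13,16),(-13,16))])
im=cv2.imread("pics/l.png")[170:240,100:240]; g=cv2.cvtColor(im,6)
hsv=cv2.cvtColor(im,40); m=((hsv[...,2]>150)&(hsv[...,1]<60)); n,l,st,ce=cv2.connectedComponentsWithStats(m.astype(np.uint8)); print([(s+[100,170,0,0,0]).tolist() for s in st[1:] if s[4]>60])
```

```text
40 [array([143., 222.]), array([122., 218.]), array([121., 202.]), array([142., 206.])]
48 [array([148., 219.]), array([127., 215.]), array([126., 200.]), array([147., 204.])]
56 [array([154., 217.]), array([133., 213.]), array([131., 197.]), array([152., 201.])]
[[197, 170, 27, 7, 104], [128, 185, 38, 33, 785], [100, 207, 79, 33, 877]]
```

```bash
python3 -m jog '[[[30,25,-5],[0,0,0],1],[[60,60,-5],[0,0,0],1],[[85,100,-5],[0,0,0],1],[[96,140,-5],[0,0,0],1],[[96,180,-5],[0,0,0],1],[[96,220,-5],[0,0,3],1],[[96,260,-5],[0,0,3.2],1],[[96,300,-5],[0,0,3.2],1],[[96,335,-5],[0,0,3.2],1],[[96,365,-5],[0,0,3.2],1],[[96,380,-5],[0,0,3.2],1],[[96,380,-5],[0,0,3.2],1]]'
python3 -m jog '[[[0,0,20],[0,0,0],1],[[0,0,50],[0,0,0],1],[[0,0,80],[0,0,0],1],[[0,0,100],[0,0,0],1],[[0,0,110],[0,0,0],1],[[0,0,110],[0,0,0],1]]'
python3 - <<'E'
from h import *
goto([.548,-.2427,.018],-2.7)
crop("scene",265,180,120,85,6.5,"pics/m.png")
E
```

```text
time_s: 20.75
position: [0.547, -0.2455, 0.1667]
tcp_rot: [[0.999, -0.051, -0.002], [-0.051, -0.999, 0.001], [-0.002, -0.001, -1.0]]
force: [0.0, 0.6, -1.2]
opening: 0.293
time_s: 21.25
position: [0.5455, -0.2391, 0.0557]
tcp_rot: [[0.999, -0.045, -0.007], [-0.045, -0.999, 0.005], [-0.007, -0.005, -1.0]]
force: [0.1, 0.4, -0.5]
opening: 0.295
t 21.2 at [ 545.5 -239.1   55.7] need [ 2.9  3.6 37.7] wz 0.1 open 0.295
```

View pics/m.png

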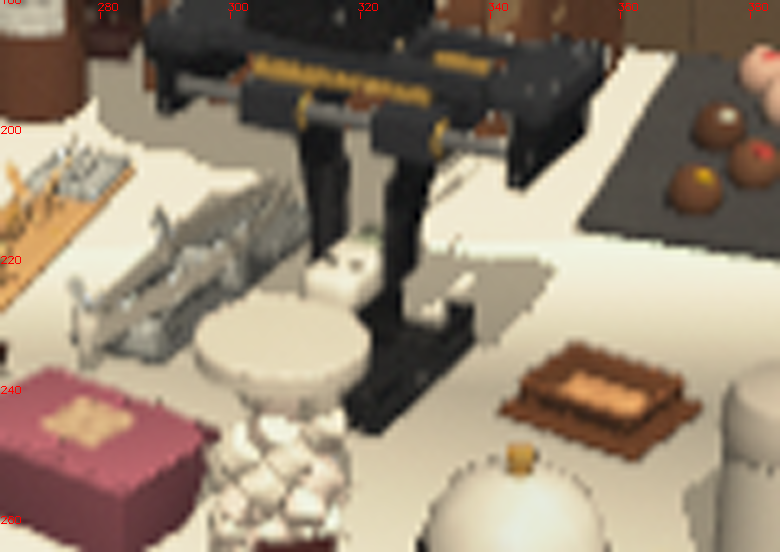

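```bash
python3 -m jog '[[[2.5,3.5,5],[0,0,0],1],[[2.5,3.5,15],[0,0,0],1],[[2.5,3.5,25],[0,0,0],1],[[2.5,3.5,32],[0,0,0],1],[[2.5,3.5,36],[0,0,0],1],[[2.5,3.5,37],[0,0,0],1],[[2.5,3.5,37],[0,0,0],1]]'
```

```text
time_s: 21.88
position: [0.5498, -0.2459, 0.0215]
tcp_rot: [[0.999, -0.047, -0.001], [-0.047, -0.999, 0.001], [-0.001, -0.001, -1.0]]
force: [-0.6, -0.2, -1.4]
opening: 0.295
```

```bash
python3 -m jog '[[[-1.5,-3,0],[0,0,0],1],[[-1.5,-3,2],[0,0,0],1],[[-1.5,-3,4],[0,0,0],1],[[-1.5,-3,5],[0,0,0],1],[[-1.5,-3,6],[0,0,0],1],[[-1.5,-3,6],[0,0,0],1]]'
```

```text
time_s: 22.38
position: [0.5487, -0.2429, 0.0158]
tcp_rot: [[0.999, -0.047, -0.0], [-0.047, -0.999, 0.0], [-0.0, -0.0, -1.0]]
force: [0.3, 1.1, -0.5]
opening: 0.295
```

```bash
python3 -m jog '[[[0,0,1],[0,0,0],1],[[0,0,1.5],[0,0,0],1],[[0,0,2],[0,0,0],1],[[0,0,2.5],[0,0,0],1],[[0,0,2.5],[0,0,0],1]]'
```

```text
time_s: 22.8
position: [0.5489, -0.2431, 0.0147]
tcp_rot: [[0.999, -0.046, 0.0], [-0.046, -0.999, -0.0], [0.0, 0.0, -1.0]]
force: [-1.8, 1.3, 6.8]
opening: 0.295
```

```bash
python3 -m jog '[[[0,0,0],[0,0,0],0.65],[[0,0,0],[0,0,0],0.55],[[0,0,0],[0,0,0],0.55],[[0,0,0],[0,0,0],0.55],[[0,0,-20],[0,0,0],0.55],[[0,0,-60],[0,0,0],0.55],[[0,0,-100],[0,0,0],0.5],[[0,0,-140],[0,0,0],0.5],[[0,0,-165],[0,0,0],0.5],[[0,0,-165],[0,0,0],0.5]]'
python3 -c "
from h import *
goto([.507,.288,.18],57)"
```

```text
time_s: 23.63
position: [0.5523, -0.2452, 0.1849]
tcp_rot: [[0.999, -0.046, 0.011], [-0.046, -0.999, -0.007], [0.011, 0.007, -1.0]]
force: [1.0, -0.7, -0.2]
opening: 0.503
t 23.6 at [ 552.3 -245.2  184.9] need [-7.000e+01 -5.306e+02  5.000e-01] wz -59.7 open 0.503
```

```bash
python3 -m jog '[[[-70,-531,0],[0,0,-60],0.4],[[-70,-531,0],[0,0,-60],0.4],[[-70,-531,0],[0,0,-60],0.4],[[-70,-531,0],[0,0,-60],0.4],[[-70,-531,0],[0,0,-60],0.4],[[-70,-531,0],[0,0,-60],0.4],[[-70,-531,0],[0,0,-60],0.4],[[-70,-531,0],[0,0,-60],0.4],[[-70,-531,0],[0,0,-60],0.4],[[-70,-531,0],[0,0,-60],0.4],[[-70,-531,0],[0,0,-60],0.4],[[-70,-531,0],[0,0,-60],0.4]]'
python3 -c "
from h import *
goto([.507,.288,.026],57)"
```

```text
time_s: 24.63
position: [0.5054, 0.2571, 0.1775]
tcp_rot: [[0.54, 0.842, -0.002], [0.842, -0.54, -0.001], [-0.001, -0.001, -1.0]]
force: [0.4, -0.4, -0.0]
opening: 0.597
t 24.6 at [505.4 257.1 177.5] need [ 27.1 -15.2 151.5] wz 0.3 open 0.597
```

```bash
python3 -m jog '[[[27,-15,0],[0,0,0],0.4],[[27,-15,30],[0,0,0],0.4],[[27,-15,60],[0,0,0],0.4],[[27,-15,80],[0,0,0],0.4],[[27,-15,80],[0,0,0],0.4],[[27,-15,80],[0,0,0],0.4]]'
python3 -c "
from h import *
goto([.507,.288,.026],57)"
```

```text
time_s: 25.13
position: [0.5072, 0.2857, 0.0968]
tcp_rot: [[0.54, 0.842, -0.004], [0.842, -0.54, -0.001], [-0.003, -0.003, -1.0]]
force: [0.0, -0.5, 0.2]
opening: 0.602
t 25.1 at [507.2 285.7  96.8] need [ 2.1 -1.2 70.8] wz 0.3 open 0.602
```

```bash
python3 -m jog '[[[2,-1,25],[0,0,0],0.4],[[2,-1,45],[0,0,0],0.4],[[2,-1,62],[0,0,0],0.4],[[2,-1,70],[0,0,0],0.4],[[2,-1,70],[0,0,0],0.6],[[2,-1,70],[0,0,0],1],[[2,-1,70],[0,0,0],1],[[2,-1,70],[0,0,0],1],[[2,-1,70],[0,0,0],1],[[2,-1,70],[0,0,0],1],[[2,-1,70],[0,0,0],1]]'
```

```text
time_s: 26.05
position: [0.5092, 0.2886, 0.0295]
tcp_rot: [[0.54, 0.842, 0.001], [0.842, -0.54, 0.001], [0.001, 0.001, -1.0]]
force: [-1.0, 1.7, 4.8]
opening: 0.253
```

```bash
python3 -m jog '[[[0,0,0],[0,0,0],1],[[0,0,0],[0,0,0],1],[[0,0,-10],[0,0,0],1],[[0,0,-30],[0,0,0],1],[[0,0,-60],[0,0,0],1],[[0,0,-100],[0,0,0],1],[[0,0,-140],[0,0,0],1],[[0,0,-140],[0,0,0],1],[[0,0,-140],[0,0,0],1]]'
python3 - <<'E'
from h import *
goto([.5584,-.3453,.17],77.5)
im=vision.capture("scene")[:,:,::-1]
A=cv2.resize(im[150:230,130:200],None,fx=6,fy=6,interpolation=cv2.INTER_CUBIC)
B=cv2.resize(im[195:255,250:340],None,fx=4,fy=4,interpolation=cv2.INTER_CUBIC)
C=cv2.resize(vision.capture("top")[150:210,285:375,::-1],None,fx=4,fy=4,interpolation=cv2.INTER_CUBIC)
cv2.imwrite("pics/n.png",np.hstack([A,np.vstack([B,C])]))
E
```

```text
time_s: 26.8
position: [0.5105, 0.2889, 0.1718]
tcp_rot: [[0.54, 0.842, 0.007], [0.842, -0.54, 0.002], [0.005, 0.004, -1.0]]
force: [0.2, 0.3, -0.5]
opening: 0.253
t 26.8 at [510.5 288.9 171.8] need [-508.1  382.5    0.8] wz -20.2 open 0.253
```

View pics/n.png

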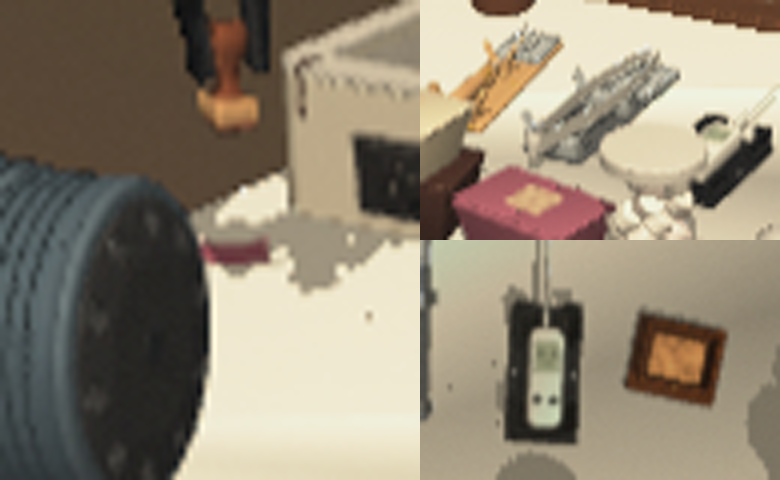

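Run:
```python
from h import *
for yaw in (-20,-27,-33,-40,-47):
  a=np.radians(yaw);o=[]
  for z in (142.3,157.3):
   for x,y in ((-12.5,17),(-12.5,-17),(12.5,-17)):
    p=np.array([510.5+np.cos(a)*x-np.sin(a)*y,288.9+np.sin(a)*x+np.cos(a)*y,z])/1e3
    o.append(((pix("scene",p)+.5-[130,150])*6).round().astype(int).tolist())
  print(yaw,o)
im=cv2.imread("pics/n.png")[75:140,185:270]; cv2.imwrite("pics/o.png",cv2.resize(im,None,fx=7,fy=7,interpolation=cv2.INTER_CUBIC))
```

```text
-20 [[200, 126], [231, 141], [272, 130], [197, 100], [228, 115], [269, 104]]
-27 [[202, 125], [226, 141], [269, 132], [199, 99], [223, 115], [266, 106]]
-33 [[205, 124], [222, 141], [267, 133], [202, 98], [219, 115], [264, 107]]
-40 [[208, 122], [218, 141], [264, 135], [205, 96], [214, 115], [261, 108]]
-47 [[211, 121], [214, 140], [260, 136], [208, 95], [210, 114], [257, 110]]
```

View pics/o.png

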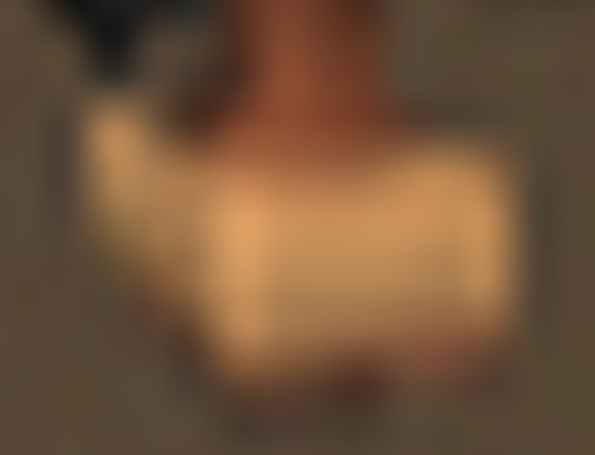

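```bash
python3 -m jog '[[[-25,20,-15],[0,0,0],1],[[-55,42,-15],[0,0,0],1],[[-88,66,-15],[0,0,-3],1],[[-121,91,-15],[0,0,-6],1],[[-154,116,-15],[0,0,-9],1],[[-187,141,-15],[0,0,-12],1],[[-220,166,-15],[0,0,-15],1],[[-253,191,-15],[0,0,-17.5],1],[[-286,216,-15],[0,0,-17.5],1],[[-319,241,-15],[0,0,-17.5],1],[[-352,266,-15],[0,0,-17.5],1],[[-385,290,-15],[0,0,-17.5],1]]'
python3 -c "
from h import *
goto([.5584,-.3453,.17],75)"
```

```text
time_s: 27.9
position: [0.5435, -0.1938, 0.1811]
tcp_rot: [[0.262, 0.965, -0.004], [0.965, -0.262, 0.003], [0.001, -0.005, -1.0]]
force: [0.4, -0.1, 0.3]
opening: 0.256
t 27.9 at [ 543.5 -193.8  181.1] need [-142.3   54.2   10.7] wz -0.2 open 0.256
```

```bash
python3 -m jog '[[[-35,13,0],[0,0,0],1],[[-70,26,0],[0,0,0],1],[[-105,40,0],[0,0,0],1],[[-128,50,10],[0,0,0],1],[[-137,53,40],[0,0,0],1],[[-137,53,70],[0,0,0],1],[[-137,53,90],[0,0,0],1],[[-137,53,100],[0,0,0],1],[[-137,53,100],[0,0,0],1],[[-137,53,100],[0,0,0],1]]'
python3 -c "
from h import *
goto([.5584,-.3453,.045],75)"
```

```text
time_s: 28.73
position: [0.5598, -0.3378, 0.0822]
tcp_rot: [[0.261, 0.965, -0.002], [0.965, -0.261, 0.002], [0.001, -0.002, -1.0]]
force: [0.3, -0.0, 0.4]
opening: 0.253
t 28.7 at [ 559.8 -337.8   82.2] need [-7.6  0.7 37.2] wz -0.2 open 0.253
```

```bash
python3 -m jog '[[[-6,0.5,0],[0,0,0],1],[[-6,0.5,10],[0,0,0],1],[[-6,0.5,20],[0,0,0],1],[[-6,0.5,30],[0,0,0],1],[[-6,0.5,37],[0,0,0],1],[[-6,0.5,40],[0,0,0],1],[[-6,0.5,40],[0,0,0],1],[[-6,0.5,40],[0,0,0],1]]'
```

```text
time_s: 29.4
position: [0.5592, -0.3442, 0.0432]
tcp_rot: [[0.261, 0.965, -0.0], [0.965, -0.261, 0.0], [0.0, -0.001, -1.0]]
force: [-0.1, -0.2, 0.0]
opening: 0.251
```

```bash
python3 -m jog '[[[0,0,1.5],[0,0,0],1],[[0,0,3],[0,0,0],1],[[0,0,4.5],[0,0,0],1],[[0,0,5.5],[0,0,0],1],[[0,0,6.5],[0,0,0],1],[[0,0,7.5],[0,0,0],1],[[0,0,7.5],[0,0,0],1]]'
```

```text
time_s: 29.98
position: [0.5603, -0.345, 0.0366]
tcp_rot: [[0.262, 0.965, 0.002], [0.965, -0.262, -0.002], [-0.001, 0.003, -1.0]]
force: [2.1, -1.1, 3.0]
opening: 0.249
```

```bash
python3 -m jog '[[[0,0,0],[0,0,0],0.7],[[0,0,0],[0,0,0],0.5],[[0,0,0],[0,0,0],0.4],[[0,0,0],[0,0,0],0.4],[[0,0,-20],[0,0,0],0.4],[[0,0,-60],[0,0,0],0.4],[[0,0,-100],[0,0,0],0.4],[[0,0,-140],[0,0,0],0.4],[[0,0,-180],[0,0,0],0.4],[[0,0,-180],[0,0,0],0.4]]'
python3 -m jog '[[[400,-150,-20],[0,0,0],0.4],[[400,-150,-20],[0,0,0],0.4],[[400,-150,-20],[0,0,0],0.4],[[400,-150,-20],[0,0,0],0.4],[[400,-150,-20],[0,0,0],0.4],[[400,-150,-20],[0,0,0],0.4],[[400,-150,-20],[0,0,0],0.4],[[400,-150,-20],[0,0,0],0.4],[[400,-150,-20],[0,0,0],0.4],[[400,-150,-20],[0,0,0],0.4],[[400,-150,-20],[0,0,0],0.4],[[400,-150,-20],[0,0,0],0.4]]'
python3 - <<'E'
from h import *
im=vision.capture("top"); sc=vision.capture("scene")
cv2.imwrite("pics/fin_top.png",im[:,:,::-1]);cv2.imwrite("pics/fin_scene.png",sc[:,:,::-1])
i0=cv2.imread("pics/top0_raw.png")[:,:,::-1]
def char(im,x0,y0,x1,y1):
    g=cv2.cvtColor(np.ascontiguousarray(im[y0:y1,x0:x1]),cv2.COLOR_RGB2HSV)
    for r,row in zip(range(y0,y1),g): print(r," ".join(f"{h:3d}/{v:3d}" for h,s,v in row))
# dock region: print hue/value coarse
char(im,338,168,366,194)
p=lambda x,y,z:pix("top",np.array([x,y,z])/1e3).round(1)
print("expected knob top",p(558.4,-345.3,66),"dock center",p(558.4,-345.3,19))
E
```

```text
time_s: 30.82
position: [0.563, -0.3475, 0.2253]
tcp_rot: [[0.261, 0.965, 0.012], [0.965, -0.261, -0.011], [-0.007, 0.015, -1.0]]
force: [1.2, -0.6, 0.5]
opening: 0.601
time_s: 31.82
position: [0.5177, 0.084, 0.2357]
tcp_rot: [[0.257, 0.967, -0.001], [0.967, -0.257, 0.0], [0.0, -0.001, -1.0]]
force: [-0.4, -0.5, 0.2]
opening: 0.6
168  21/138  21/122  17/ 92  17/101  17/110  18/110  18/124  19/129  20/155  20/157  20/157  20/156  21/155  20/173  20/173  20/171  20/171  20/170  21/171  21/168  21/167  20/167  20/165  19/165  19/164  20/163  20/162  21/159
169  20/142  18/113  13/ 70  10/ 63  14/ 66  13/ 72  16/ 88  15/ 90  17/104  17/109  17/109  19/125  21/123  20/151  21/153  21/153  21/153  20/169  21/167  21/166  20/165  20/165  21/164  20/163  21/163  21/159  22/158  21/159
170  21/144  17/ 93  10/ 63  12/ 56  12/ 58  12/ 57  12/ 56  12/ 61  11/ 68  14/ 71  13/ 75  13/ 88  16/ 83  15/107  17/108  19/113  20/126  21/148  20/151  20/163  20/163  20/162  20/161  20/162  20/160  21/161  20/158  19/158
171  20/145  14/ 82  12/ 65  11/ 58  11/ 62  12/ 50  12/ 47  13/ 49  10/ 54  11/ 54 
[... 4517 characters left out ...]
82  20/181  21/181  21/183  20/182  20/181  21/181  20/182  20/169  20/167  19/158  17/159  18/154  16/135  16/135  14/126  19/168  20/182  20/183  20/180  20/181  19/181  19/181  20/180
192  21/181  20/182  20/182  21/182  21/180  21/182  20/182  20/183  22/181  21/184  21/182  21/182  21/182  21/183  21/181  21/182  21/181  19/170  19/173  19/166  21/181  20/184  19/182  21/181  21/182  21/182  20/181  20/181
193  19/183  21/183  20/182  19/185  19/184  19/183  20/185  20/183  20/182  21/183  20/183  20/182  20/186  21/184  21/184  20/184  20/183  21/184  20/183  20/182  21/182  21/182  21/183  21/184  21/183  21/182  20/183  22/185
expected knob top [351.8 176.9] dock center [348.5 179.3]
```

Run:
```python
from h import *
a=cv2.imread("pics/scene0_raw.png");b=cv2.imread("pics/fin_scene.png")
for n,(x,y,w,h) in {"jar":(293,224,32,50),"cream box":(222,210,46,46)}.items():
    r=cv2.matchTemplate(b[y-12:y+h+12,x-12:x+w+12],a[y:y+h,x:x+w],cv2.TM_CCOEFF_NORMED);_,m,_,l=cv2.minMaxLoc(r);print(n,"shift px",(l[0]-12,l[1]-12),round(m,3))
print(bot.read_state()["time_s"],bot.read_state()["position"]); print(bot.hand_in())
```

```text
jar shift px (0, 0) 0.889
cream box shift px (0, 0) 0.916
31.9167 [0.51889782 0.08072912 0.2356732 ]
the job is handed in; nothing more can be done
None
```

All four tools are in their own rests, and I handed the job in at about 32 s. `bot.hand_in()` gives no verdict, so this rests on my own checks.

- **Fork and tongs:** I lowered each until it touched its rest, then released it. Later pictures show both lying in their rests with the food ends over the drip dishes.
- **Thermometer:** I first moved it about 70 mm away from the boxes, because there was no room there for the gripper. I then gripped it again and laid it in the black cradle. A picture shows it display up with the probe out through the front.
- **Stamp:** it touched the dock floor with the fingertips at 36.6 mm, against 36.5 mm expected. After release, the image values put the knob within about 1 px (roughly 3 mm) of where a seated, upright stamp should be.
- **Jar and cream box:** comparing the first and last scene images shows no shift (0 px) for either.

**Not fully checked:**
- **Stamp squareness:** I could not see it directly. It follows from the stamp having reached the dock floor, and from image edges that agree with the dock's angle but may be the dock's cork rather than the stamp's foot.
- **Stamp and scene camera:** the scene camera disagreed with the top camera by about 1.5 to 2 px (5–7 mm), so for positions I relied mainly on the top camera and contact heights.

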